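# Return the corner-protector tray to its runners under the tape rolls

## Task

Put the yellow tray of corner protectors back in its place under the tape rolls of the tape stand: carry it level without spilling any, enter its side flanges into the open front end of the stand's two runners, slide it fully home against the rear stop and let go. Leave the tape gun, the loose tape rolls and the carton where they are.

Things in the scene. Friction and masses are not known exactly. Their poses are not given: they have to be found in the camera images.
- tray: Yellow plastic open tray, loose on the bench at the start: 130 long (x), 120 wide (y), 60 high, walls 2.5, floor 3, about 0.16 kg. Origin: centre of its underside, z up; the front with the pull lip faces -x. Side and rear walls 60 high, front wall 40. The four protectors lie in it.
- tray_lip (a point): Grip point, mid pull lip, at (-84.5, 0, 63.9) in the tray frame. The lip is a flat plate 60 wide (y), 10 thick, 50 long, from its root on the front wall (-65, z 36) up and out to (-94, z 77), leaning 35 degrees from vertical to the tray's -x. Site z runs up the plate, x is square to its broad faces (inwards and up). Pinch the broad faces with a tool leaning like the lip.
- tray_tail (a point): Middle of the rear edge at flange height, (65, 0, 58) in the tray frame; axes as the tray's. A flange runs along the top of each side wall over the full length (x -65 to 65), 4 thick (z 56 to 60), out to y = +-72.
- rack: Blue steel tape stand, fixed on the bench, where the yellow tray belongs; empty. Origin: centre of its underside; its open front faces its -x (roughly the robot's left at the start). Two side frames 150 apart inside, x -70 to 70, carry a C-runner each, with front uprights to z 295. With the tray fully home, tray origin = (0, 0, 30) in this frame, axes parallel.
- rack_mouth (a point): Middle of the open front end between the two runners, (-85, 0, 90.5) in the rack frame; axes as the rack's. Slots along x, 9 high (z 86 to 95; the flange rests on the lower ledge, z 86), between y +-64 (ledge edge) and y +-75 (side frame). From x -85 to -70 the ledges and side edges flare open by about 5.
- rack_stop (a point): Middle of the rear stop's front face, (65, 0, 90.5) in the rack frame: a cross bar that shuts both slots at the back. When the tray is home its rear edge touches it.
- rack_rolls (a point): Middle of the bar of tape rolls above the mouth, (-50, 0, 280) in the rack frame, bar along y. Rolls up to 110 in diameter (down to z 225, front at x -105, y -70 to 70). They stop an upright gripper from reaching the lip of a home tray; a tool leaning back to the rack's -x by 30 to 45 degrees passes below.
- protector0: Black plastic L-shaped corner protector 1 of 4, lying loose in the yellow tray, 32 x 40 footprint, 32 high, 15 g: a flat base 4 thick with an upright 4 thick leg along its +x edge. Origin: centre of the underside of its base.
- protector1: Black plastic L-shaped corner protector 2 of 4, lying loose in the yellow tray, 32 x 40 footprint, 32 high, 15 g: a flat base 4 thick with an upright 4 thick leg along its +x edge. Origin: centre of the underside of its base.
- protector2: Black plastic L-shaped corner protector 3 of 4, lying loose in the yellow tray, 32 x 40 footprint, 32 high, 15 g: a flat base 4 thick with an upright 4 thick leg along its +x edge. Origin: centre of the underside of its base.
- protector3: Black plastic L-shaped corner protector 4 of 4, lying loose in the yellow tray, 32 x 40 footprint, 32 high, 15 g: a flat base 4 thick with an upright 4 thick leg along its +x edge. Origin: centre of the underside of its base.
- tape_gun: Hand tape dispenser with a red roll (100 across) and black handle, lying on its side on the bench at the robot's right, about 250 x 130 x 50 high; origin under the roll's centre, the handle to its -x. A bystander.
- roll0: Red tape roll, 110 across, 48 high, lying flat on the bench at the robot's left; origin: centre of its underside. A bystander.
- roll1: A second red tape roll of the same size lying on roll0. A bystander.
- carton: Sealed brown carton with a red tape strip, 100 (its x) x 140 x 80 high, on the bench beyond the work; origin: centre of its underside. A bystander.
There are look-alikes about, which are no part of the job. What is shaped like the protector2 but green is not meant. What is shaped like the tray but green is not meant.

How it is judged (in metres and radians):
On the way, in this order (a step that is already met when the one before it is completed fails the run):
1. the yellow tray is lifted clear of the bench with all four protectors in it (height (world z) of tray above 0.025 m and x of protector0 in the frame of tray between -0.062 and 0.062 m and y of protector0 in the frame of tray between -0.058 and 0.058 m and z of protector0 in the frame of tray between -0.003 and 0.045 m and x of protector1 in the frame of tray between -0.062 and 0.062 m and y of protector1 in the frame of tray between -0.058 and 0.058 m and z of protector1 in the frame of tray between -0.003 and 0.045 m and x of protector2 in the frame of tray between -0.062 and 0.062 m and y of protector2 in the frame of tray between -0.058 and 0.058 m and z of protector2 in the frame of tray between -0.003 and 0.045 m and x of protector3 in the frame of tray between -0.062 and 0.062 m and y of protector3 in the frame of tray between -0.058 and 0.058 m and z of protector3 in the frame of tray between -0.003 and 0.045 m), for 0.2 s.
2. the tray's flanges have entered both runners of the stand through the open front end (x of tray in the frame of rack between -0.1 and 0.01 m and y of tray in the frame of rack between -0.006 and 0.006 m and z of tray in the frame of rack between 0.026 and 0.037 m and angle between the x axis of tray and the x axis of rack, either way round below 0.08 rad and angle between the z axis of tray and the z axis of rack, either way round below 0.08 rad), for 0.1 s.
At the end, for the whole second after the job is handed in: The yellow tray hangs by its flanges in the runners of the stand, within 6 mm of fully home against the rear stop (and within 6 mm sideways, 4 mm down / 7 mm up of its seat, 4.5 degrees of straight and level), at rest, all four protectors in it (x of tray in the frame of rack between -0.006 and 0.006 m and y of tray in the frame of rack between -0.006 and 0.006 m and z of tray in the frame of rack between 0.026 and 0.037 m and angle between the x axis of tray and the x axis of rack, either way round below 0.08 rad and angle between the z axis of tray and the z axis of rack, either way round below 0.08 rad and x of protector0 in the frame of tray between -0.062 and 0.062 m and y of protector0 in the frame of tray between -0.058 and 0.058 m and z of protector0 in the frame of tray between -0.003 and 0.045 m and x of protector1 in the frame of tray between -0.062 and 0.062 m and y of protector1 in the frame of tray between -0.058 and 0.058 m and z of protector1 in the frame of tray between -0.003 and 0.045 m and x of protector2 in the frame of tray between -0.062 and 0.062 m and y of protector2 in the frame of tray between -0.058 and 0.058 m and z of protector2 in the frame of tray between -0.003 and 0.045 m and x of protector3 in the frame of tray between -0.062 and 0.062 m and y of protector3 in the frame of tray between -0.058 and 0.058 m and z of protector3 in the frame of tray between -0.003 and 0.045 m and linear speed of tray below 0.02 m/s); the robot touches nothing.
It fails at once if a protector falls out of the tray (distance between any of protector0, protector1, protector2, protector3 and tray above 0.1 m).
It fails at once if the tray is tilted more than 20 degrees (angle between tray's own z axis and vertical above 0.35 rad).
It fails at once if the tape gun, a loose tape roll or the carton is shifted more than 25 mm (distance of any of tape_gun, roll0, roll1, carton from where it was at the start of the episode above 0.025 m).
It also fails if it takes over 51 s, if anything falls off the work surface, if the arm or the gripper's body presses on something with over 40 N, if the wrist force passes 120 N, or if a joint passes its speed limit or range.

## Robot

A 6-joint arm with a two-finger parallel gripper is mounted at the origin on the work surface. World frame = base frame: x ahead of the robot, y to its left, z up, the work surface at z = 0. Lengths are in m, angles in degrees, forces in N, time in s.
With the tool pointing down it reaches from about 0.375 to 0.9 m from the base axis. Payload 3.1 kg.
Tool frame: the origin (TCP) lies at the very end of the fingers, on their centre line; the grasp point (between the pads) lies 19 mm behind it (bot.tcp_to_grasp is the distance from the TCP to the grasp point, in m); z points along the fingers, y is the direction in which the jaws open and shut (so a half turn about z gives the same grasp; the last joint's range is limited). The gripper opens to 87 mm and grips with 3 to 60 N. Pads are 19 mm wide; open, the fingers measure 117 mm over their backs; the gripper's body (75 mm by 190 mm) begins 51 mm behind the grasp point.
Start: joints at [-81.274, 30.224, 82.088, -0, 67.689, -10.227], TCP at [0.203, -0.591, 0.223] pointing down, gripper open.
Joint ranges: [-176.69, 176.69], [-43.24, 126.21], [12.49, 139.97], [-82, 262], [0, 151.66], [-163.58, 163.58]. Speed limits (degrees/s): [159.86, 159.86, 180, 180, 180, 180].

## Interface

Orientations are given as a 3x3 rotation matrix whose columns are the frame's x, y, z axes.
In Python, from rig import telemetry, eyes, order, bot gives the robot as it stands. The module is installed in compiled form; this text tells all that it offers.
- The arm moves only by the tool servo_tool, never from a script. Its argument "targets" is a list of rows, each a list of 2 entries, a list of its own where there are three numbers: the shift along the tool's x, y, z in m, then the turn, a rotation vector about the tool's x, y, z in rad. In form: [[[tx, ty, tz], [wx, wy, wz]], ...]. A call has 1 to 12 rows; each row is the pose to reach, as a shift and turn from the pose commanded when the call began, along the tool's axes at that moment; what a row does not reach only later rows make up. A row lasts 1/8 s, in which the tool goes at most 62.5 mm and 10.7 degrees, less where a joint would pass 70% of its speed; a pose out of reach is approached as far as the arm can. A call with a gripper value outside its range is refused whole. "gripper" is the finger opening in m, from 0 to 0.087, set as the call begins (left out, the last holds). The fingers move at their own pace and stop on an object; the grip force is fixed at half the most. Time passes only in rows, so rows that repeat a pose let the fingers close. It gives the time, the measured TCP pose, the force and the opening at its end, in the units of the state.
- telemetry.read_state(): the state, without advancing time (a new reading comes with each control period).
- eyes.capture(name): name is "scene" or "top"; returns a dict with "pixels" (480x640x3 uint8, blue, green, red), "intrinsics" (3x3 intrinsics, pixels), "k1" (the pictures are not rectified: a ray, as slopes to the right and down, at radius r is drawn at 1 + k1 r^2 times it, then the intrinsics apply), "extrinsics" (4x4, takes a point from camera to world coordinates). Camera axes: x right, y down, z forward; pixel columns grow to the right and rows downward; lengths in m; the calibration is good to about 2 mm. A picture is of the moment at which its call begins. There is no depth.
- order.hand_in(): hands the job in, once; it reports no verdict.
The state is a dict: "time_s": time; "joint_positions": joint angles; "qvel": joint speeds; "tau": joint torques, N m; "position": TCP position; "tcp_rot": TCP orientation; "force": force on the tool from outside, world axes, zero at the start; "moment": the same for the moment, N m; "opening": opening from 0.0 (shut) to 1.0 (fully open).
Only numpy, scipy, OpenCV 4.12 (cv2) and the standard library are available. Lean on these libraries where they do the work, as an engineer would, in place of code of your own. Each camera call takes 0.05 s, during which the arm holds its last target. There are 200 camera calls.

## Working session

There is one attempt and no reset: what is moved stays moved. The work goes in short steps, Python scripts to look and compute and a tool call to move; the robot and the scene stay as the last step left them, time stands still between calls to the robot, and variables do not carry over. Pictures are saved under pics/ and viewed, about 8 in all and at most 12, crops included, and the job is handed in when it is done.

Besides the shell and the picture viewer there is one more tool, called after ">>>" by a JSON object that holds its "method" and its "body". servo_tool: Moves the arm, as the interface text tells. Its arguments: {"type":"object","properties":{"targets":{"type":"array","items":{"type":"array"}},"gripper":{"type":"number"}},"required":["targets"]}

```bash
mkdir -p pics; python3 - <<'E'
from rig import telemetry, eyes, bot
import cv2, numpy as np
np.set_printoptions(precision=4,suppress=True)
s=telemetry.read_state();print(s['time_s'],s['position'],s['tcp_rot'])
for n in("scene","top"):
    c=eyes.capture(n);cv2.imwrite(f"pics/{n}0.png",c['pixels']);print(n,c['intrinsics'],c['k1'],c['extrinsics'])
E
```

```text
0.0 [ 0.2029 -0.5904  0.2216] [[ 0.9458  0.3248 -0.0004]
 [ 0.3248 -0.9458  0.0021]
 [ 0.0003 -0.0021 -1.    ]]
scene [[473.3096   0.     315.7603]
 [  0.     473.3096 247.1829]
 [  0.       0.       1.    ]] -0.08503476459999461 [[-0.8421  0.3916 -0.3707  1.003 ]
 [ 0.5392  0.6011 -0.5899  0.7408]
 [-0.0082 -0.6967 -0.7174  1.0281]
 [ 0.      0.      0.      1.    ]]
top [[575.7061   0.     319.1433]
 [  0.     575.7061 239.5815]
 [  0.       0.       1.    ]] 0.01486644253091569 [[-0.022  -0.9803  0.1964  0.1967]
 [-0.9997  0.0239  0.0075  0.0372]
 [-0.0121 -0.1962 -0.9805  1.8804]
 [ 0.      0.      0.      1.    ]]
```

View pics/scene0.png

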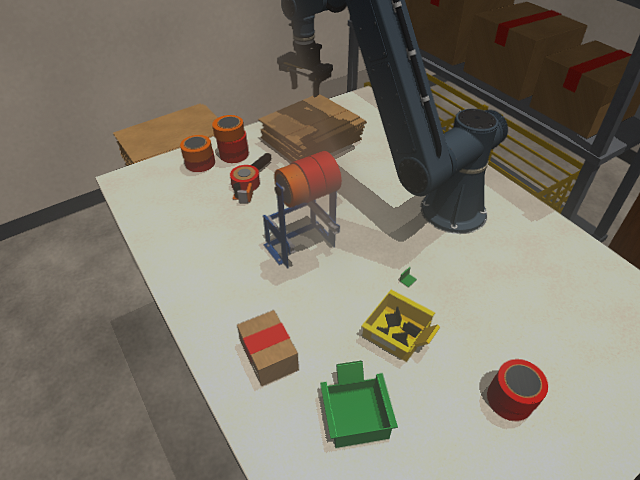

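View pics/top0.png

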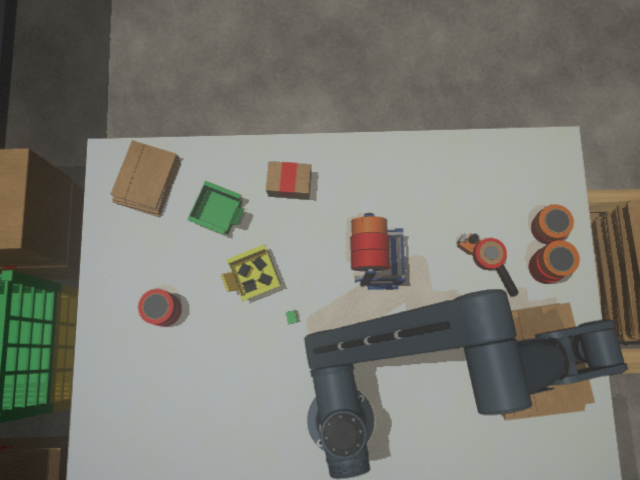

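The top view shows the yellow tray at about (255,274) with its lip to the left at (231,281). The rack is at about (385,255) and opens to the left, under the rolls. The scene view shows the tray at (400,323) and the rack at (302,215). I'll enlarge both and extract the colour corners.

```bash
cat > h.py <<'E'
import cv2, numpy as np
np.set_printoptions(precision=4,suppress=True)
def ray(c,uv):
    K=c['intrinsics'];k=c['k1'];d=np.array([(uv[0]-K[0,2])/K[0,0],(uv[1]-K[1,2])/K[1,1]]);p=d.copy()
    for _ in range(20): p=d/(1+k*(p@p))
    E=c['extrinsics'];return E[:3,3],E[:3,:3]@np.r_[p,1]
def plane(c,uv,z):
    o,d=ray(c,uv);return o+d*(z-o[2])/d[2]
def proj(c,P):
    E=c['extrinsics'];q=(np.asarray(P)-E[:3,3])@E[:3,:3];p=q[:2]/q[2];p=p*(1+c['k1']*(p@p))
    return c['intrinsics'][:2,:2]@p+c['intrinsics'][:2,2]
def tri(c1,u1,c2,u2):
    o1,d1=ray(c1,u1);o2,d2=ray(c2,u2)
    t=np.linalg.lstsq(np.c_[d1,-d2],o2-o1,rcond=None)[0];a=o1+t[0]*d1;b=o2+t[1]*d2
    return (a+b)/2,np.linalg.norm(a-b)
def yellow(im): 
    h=cv2.cvtColor(im,cv2.COLOR_BGR2HSV);return cv2.inRange(h,(20,110,60),(36,255,255))
def blue(im):
    h=cv2.cvtColor(im,cv2.COLOR_BGR2HSV);return cv2.inRange(h,(100,70,20),(125,255,255))
def crop(c,x,y,w,h,s): return cv2.resize(c['pixels'][y:y+h,x:x+w],None,fx=s,fy=s,interpolation=cv2.INTER_CUBIC)
E
python3 - <<'E'
from h import *
from rig import eyes
import pickle
S=eyes.capture("scene");T=eyes.capture("top");pickle.dump((S,T),open("c0.pkl","wb"))
m=np.zeros((600,800,3),np.uint8)
def put(a,x,y): m[y:y+a.shape[0],x:x+a.shape[1]]=a
put(crop(T,215,240,75,65,5),0,0);put(crop(T,340,205,80,95,4),400,0)
put(crop(S,355,285,90,80,3),0,330);put(crop(S,255,145,95,130,2),300,335)
cv2.imwrite("pics/m1.png",m)
y=yellow(T['pixels'][240:305,215:290]);cs=max(cv2.findContours(y,0,2)[0],key=cv2.contourArea)
print("top yellow",cv2.approxPolyDP(cs,2,True).reshape(-1,2)+[215,240])
y=yellow(S['pixels'][285:365,355:445]);cs=max(cv2.findContours(y,0,2)[0],key=cv2.contourArea)
print("scene yellow",cv2.approxPolyDP(cs,2,True).reshape(-1,2)+[355,285])
E
```

```text
top yellow [[267 253]
 [233 265]
 [233 274]
 [223 274]
 [227 290]
 [238 287]
 [233 277]
 [234 273]
 [242 293]
 [245 294]
 [242 299]
 [277 286]
 [278 281]]
scene yellow [[391 289]
 [361 326]
 [364 328]
 [365 337]
 [406 361]
 [418 345]
 [429 342]
 [439 326]
 [429 326]
 [434 312]]
```

View pics/m1.png

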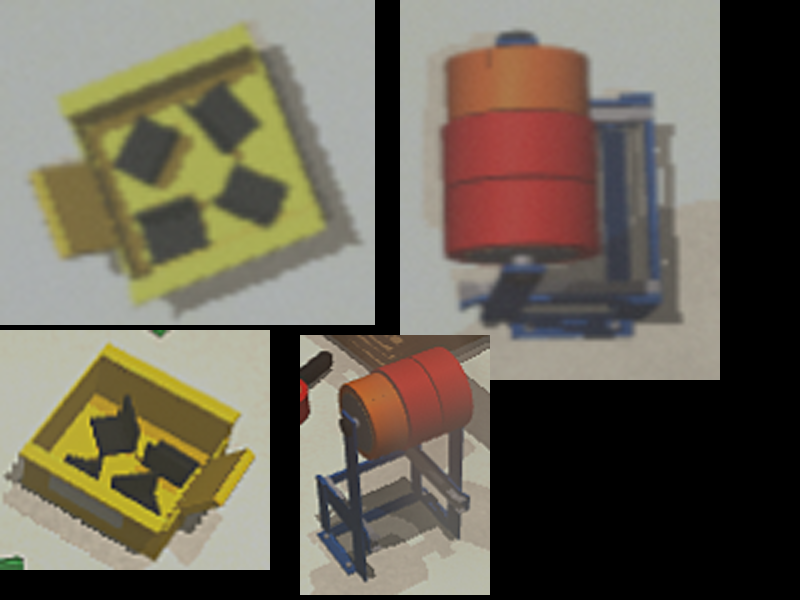

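```bash
python3 - <<'E'
from h import *
import pickle
S,T=pickle.load(open("c0.pkl","rb"))
m=np.zeros((600,800,3),np.uint8)
a=crop(T,350,228,64,72,8);b=crop(S,257,180,90,92,4)
b=b[:,:]; m[:576,:400]=a[:576,-400:]; m[:b.shape[0],400:400+b.shape[1]]=b
m[370:600,402:652]=cv2.resize(crop(T,340,205,80,95,4),(250,230))
cv2.imwrite("pics/m2.png",m)
h=cv2.cvtColor(T['pixels'],cv2.COLOR_BGR2HSV)
for uv in [(265,247),(245,254),(230,262),(279,284),(271,265)]: print(uv,h[uv[1],uv[0]],end=' ')
k=cv2.inRange(h,(20,75,60),(36,255,255));k[:, :215]=0;k[:,290:]=0;k[:240]=0;k[306:]=0
k=cv2.morphologyEx(k,cv2.MORPH_CLOSE,np.ones((5,5)))
full=max(cv2.findContours(k,0,2)[0],key=cv2.contourArea)
print("\nfull",cv2.approxPolyDP(full,2,True).reshape(-1,2).tolist())
o=cv2.morphologyEx(k,cv2.MORPH_OPEN,np.ones((25,25)))
cs=max(cv2.findContours(o,0,2)[0],key=cv2.contourArea);r=cv2.minAreaRect(cs);box=cv2.boxPoints(r);print(r)
for B in (box,np.array([[226.4,259.6],[265,245],[281,286],[242,300.6]])):
    P=np.array([plane(T,u,.06) for u in B]);print(P[:,:2].tolist(),P.mean(0),np.linalg.norm(np.diff(P,axis=0),axis=1))
    if B is not box:
        A_,B_,C_,D_=P;e=(B_-A_)+(C_-D_);w=(A_-D_)+(B_-C_);print(np.degrees(np.arctan2(e[1],e[0])),np.degrees(np.arctan2(w[1],w[0]))-90)
# corners in both views: scene eye: rear-left? 
for n,u,s in [("B?",(265,245),(363,326)),("C",(281,286),(391,289)),("A?",(226.4,259.6),(408,351))]: print(n,tri(T,u,S,s))
E
```

```text
(265, 247) [ 28  59 168] (245, 254) [ 31 130 175] (230, 262) [ 30 116 134] (279, 284) [ 31 104 149] (271, 265) [ 31 124 158] 
full [[263, 245], [227, 259], [231, 272], [221, 276], [226, 289], [238, 289], [242, 300], [279, 285]]Traceback (most recent call last):
  File "<stdin>", line 16, in <module>
ValueError: max() iterable argument is empty
```

View pics/m2.png

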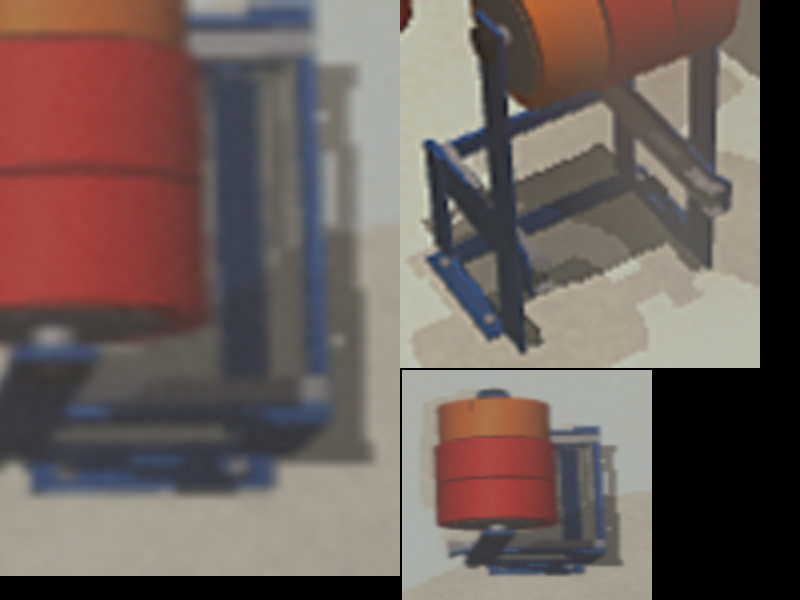

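The m2 picture shows the rear stop as a blue bar at top-image column ~402-405, rows 233-279. The side-frame tops are at rows ~230 and ~279, and 47 px apart gives about 150 mm, as it should. I'll lift clear first, since the rolls reach z 0.335, and then get the exact numbers.

>>> {"method": "servo_tool", "body": {"targets": [[[0,0,-0.03],[0,0,0]],[[0,0,-0.07],[0,0,0]],[[0,0,-0.11],[0,0,0]],[[0,0,-0.15],[0,0,0]],[[0,0,-0.19],[0,0,0]],[[0,0,-0.23],[0,0,0]],[[0,0,-0.26],[0,0,0]]], "gripper": 0.087}}

```text
time_s: 1.08
position: [0.203, -0.5911, 0.4845]
tcp_rot: [[0.946, 0.325, 0.0], [0.325, -0.946, -0.002], [-0.0, 0.002, -1.0]]
force: [-0.0, -0.1, -0.4]
opening: 1.0
```

```bash
python3 - <<'E'
from h import *
import pickle
S,T=pickle.load(open("c0.pkl","rb"))
im=T['pixels'].astype(int);br=im[:,:,0]-im[:,:,2]
print("cols 390..400 mean, rows 226..292");print(br[226:292,390:400].mean(1).round().astype(int).tolist())
print("gray",T['pixels'][226:292,390:400].mean((1,2)).round().astype(int).tolist())
for r in range(238,274,7): print("rows",r,"cols 396..408",br[r:r+7,396:409].mean(0).round().astype(int).tolist())
for c in (372,380,388,394): print("col",c,"rows 272..292",br[272:292,c:c+5].mean(1).round().astype(int).tolist())
# tray
B=np.array([[226.4,259.6],[265,245],[281,286],[242,300.6]])
P=np.array([plane(T,u,.06) for u in B]);A_,B_,C_,D_=P;print(P[:,:2],P.mean(0),np.linalg.norm(np.roll(P,-1,0)-P,axis=1))
e=(B_-A_)+(C_-D_);w=(A_-D_)+(B_-C_);print(np.degrees(np.arctan2(e[1],e[0])),np.degrees(np.arctan2(w[1],w[0]))-90)
for n,u,s in [("B",(265,245),(363,326)),("C",(281,286),(391,289)),("A",(226.4,259.6),(408,351)),
 ("rear +y top",(403,229),(264,216.2)),("front -y",(354.7,278.5),(340.7,226)),("upright top +y",(368.3,214.5),(276.5,185))]: print(n,tri(T,u,S,s))
for z in (.09,.1,.11): print(z,[plane(T,u,z)[:2].round(4) for u in [(402,233),(402.5,278),(395,231),(395,278.4)]])
E
```

```text
cols 390..400 mean, rows 226..292
[-2, -11, 2, 18, 40, 11, -3, -4, -4, -1, 10, 3, 6, 6, 6, 6, 6, 6, 6, 6, 6, 6, 6, 6, 7, 7, 7, 7, 6, 7, 9, 9, 8, 8, 8, 8, 7, 6, 4, 3, 2, 2, 3, 3, 3, 3, 3, 3, 3, -1, -4, -2, 8, 21, 14, 7, 3, 6, 11, 18, 14, 14, 14, -8, -18, -19]
gray [171, 163, 142, 116, 96, 90, 127, 133, 126, 91, 79, 85, 84, 84, 84, 84, 85, 84, 83, 83, 83, 83, 84, 84, 84, 83, 82, 83, 82, 83, 82, 80, 80, 81, 81, 80, 79, 78, 75, 74, 72, 72, 72, 74, 74, 73, 73, 73, 73, 73, 73, 73, 66, 67, 63, 64, 66, 60, 60, 80, 93, 85, 89, 117, 150, 156]
rows 238 cols 396..408 [2, -10, -12, -12, -6, 21, 44, 23, -8, -13, -12, -8, -4]
rows 245 cols 396..408 [4, -10, -10, -11, -8, 12, 40, 31, 3, -7, -12, -11, -8]
rows 252 cols 396..408 [12, -1, -9, -11, -11, -1, 34, 41, 13, -5, -12, -12, -9]
rows 259 cols 396..408 [11, -1, -10, -11, -10, -2, 26, 44, 23, -7, -10, -10, -14]
rows 266 cols 396..408 [10, 1, -9, -10, -11, -6, 14, 37, 27, -3, -10, -10, -11]
rows 273 cols 396..408 [7, 6, 2, 2, 3, 6, 10, 17, 16, 3, -9, -10, -11]
col 372 rows 272..292 [30, 5, -6, -5, -1, 0, 14, 44, 17, -3, -7, 6, 11, 11, 12, 31, 40, 1
[... 575 characters left out ...]
515]), np.float64(0.0008213721970804689))
A (array([0.5034, 0.3504, 0.0579]), np.float64(0.0001625610127083821))
rear +y top (array([ 0.5812, -0.2149,  0.0972]), np.float64(0.0009375171059079207))
front -y (array([ 0.4236, -0.0539,  0.1045]), np.float64(0.00822482724266541))
upright top +y (array([ 0.5868, -0.0939,  0.2943]), np.float64(0.008119377439253513))
0.09 [array([ 0.5702, -0.2124]), array([ 0.4266, -0.2067]), array([ 0.5772, -0.1905]), array([ 0.4259, -0.1833])]
0.1 [array([ 0.5681, -0.211 ]), array([ 0.4253, -0.2054]), array([ 0.5751, -0.1893]), array([ 0.4246, -0.1821])]
0.11 [array([ 0.566 , -0.2096]), array([ 0.4241, -0.204 ]), array([ 0.573, -0.188]), array([ 0.4234, -0.1808])]
```

```bash
cat >> h.py <<'E'
from scipy.spatial.transform import Rotation as Ro
def Rz(d): return Ro.from_euler('z',d,degrees=True).as_matrix()
def toolR(yaw,lean):  # tool leaning like the lip of a tray with this yaw
    a=np.radians(lean);c,s=np.cos(a),np.sin(a)
    return Rz(yaw)@np.array([[0,c,s],[1,0,0],[0,s,-c]])
def delta(p0,R0,p,R): return R0.T@(np.asarray(p)-p0),Ro.from_matrix(R0.T@R).as_rotvec()
def tcp_at(org,yaw,lean,back=0,g=.019):  # TCP with grasp point on the lip site, backed off along the tool
    R=toolR(yaw,lean);return np.asarray(org)+Rz(yaw)@[-.0845,0,.0639]+R[:,2]*(g-back),R
E
python3 - <<'E'
from h import *
import pickle
from rig import telemetry,bot
S,T=pickle.load(open("c0.pkl","rb"))
z=.098
a=plane(T,(402.02,241),z);b=plane(T,(403.17,269),z);d=a-b;print("stop yaw(y axis)-90",np.degrees(np.arctan2(d[1],d[0]))-90)
u=plane(T,(394.5,229.9),z);l=plane(T,(394.5,279.3),z);l2=plane(T,(374,279.04),z);d=l-l2
print("side yaw",np.degrees(np.arctan2(d[1],d[0])),"sep",np.linalg.norm((u-l)[:2]),"mid",(u+l)/2,u,l,"stop pts",a,b)
# rolls/other
h=cv2.cvtColor(T['pixels'],cv2.COLOR_BGR2HSV);m=cv2.inRange(h,(0,110,60),(12,255,255))|cv2.inRange(h,(172,110,60),(180,255,255));m[:, :130]=0;m[:,185:]=0;m[:280]=0;m[335:]=0
(x,y),r=cv2.minEnclosingCircle(max(cv2.findContours(m,0,2)[0],key=cv2.contourArea));c=plane(T,(x,y),.096);e=plane(T,(x+r,y),.096)
print("roll",(x,y),r,c,np.linalg.norm(c-e),"in tray frame",Rz(-70).T@(c-[.459,.263,0]))
s=telemetry.read_state();print(s['time_s'],s['joint_positions'],bot.tcp_to_grasp)
for back in (.15,.1,.05,0):
    p,R=tcp_at([.459,.263,0],-70,35,back);print(back,p)
print(R)
E
```

```text
stop yaw(y axis)-90 -90.57653302263675
side yaw -92.06666814203605 sep 0.15718403532202102 mid [ 0.5006 -0.1844  0.098 ] [ 0.5791 -0.1881  0.098 ] [ 0.4221 -0.1806  0.098 ] stop pts [ 0.5428 -0.21    0.098 ] [ 0.4538 -0.2091  0.098 ]
roll (155.9386444091797, 306.2221374511719) 17.89706039428711 [0.3561 0.5606 0.096 ] 0.05547150760268148 in tray frame [-0.3149  0.0051  0.096 ]
1.075 [-81.2718  20.7156  57.8614  -0.0011 101.3275 -10.2262] 0.0187
0.15 [0.4044 0.413  0.1712]
0.1 [0.4142 0.3861 0.1303]
0.05 [0.424  0.3591 0.0893]
0 [0.4338 0.3322 0.0483]
[[ 0.9397  0.2802  0.1962]
 [ 0.342  -0.7698 -0.539 ]
 [ 0.      0.5736 -0.8192]]
```

>>> {"method": "servo_tool", "body": {"targets": [[[0.04,-0.027,0],[0,0,0]],[[0.085,-0.056,0],[0,0,0]],[[0.13,-0.086,0],[0,0,0]],[[0.175,-0.116,0],[0,0,0]],[[0.22,-0.146,0],[0,0,0]],[[0.265,-0.176,0],[0,0,0]],[[0.31,-0.206,0],[0,0,0]],[[0.355,-0.236,0],[0,0,0]],[[0.4,-0.27,0],[0,0,0]],[[0.415,-0.32,0],[0,0,0]],[[0.425,-0.37,0],[0,0,0]],[[0.435,-0.42,0],[0,0,0]]]}}

```text
time_s: 2.58
position: [0.4776, -0.0508, 0.4822]
tcp_rot: [[0.946, 0.325, -0.001], [0.325, -0.946, 0.0], [-0.0, -0.001, -1.0]]
force: [0.8, 0.5, -0.2]
opening: 0.999
```

```bash
python3 - <<'E'
from h import *
from rig import telemetry
s=telemetry.read_state();p0=s['position'];R0=np.array(s['tcp_rot']);print(s['time_s'],p0,s['joint_positions'])
for back in (.2,.12):
    p,R=tcp_at([.459,.263,0],-70,35,back);print(back,p,delta(p0,R0,p,R))
E
```

```text
2.575 [ 0.4776 -0.0508  0.4822] [-19.4457   6.4097  77.3505   0.0117  96.2753  51.5999]
0.2 [0.3946 0.44   0.2122] (array([ 0.0811, -0.491 ,  0.2703]), array([-0.6114,  0.0059, -0.0175]))
0.12 [0.4103 0.3968 0.1466] (array([ 0.0819, -0.4451,  0.3358]), array([-0.6114,  0.0059, -0.0175]))
```

>>> {"method": "servo_tool", "body": {"targets": [[[0.008,-0.05,0.01],[-0.05,0,0]],[[0.015,-0.1,0.025],[-0.11,0,-0.002]],[[0.023,-0.15,0.05],[-0.18,0,-0.004]],[[0.031,-0.195,0.08],[-0.25,0.002,-0.006]],[[0.039,-0.24,0.11],[-0.32,0.003,-0.008]],[[0.047,-0.285,0.14],[-0.39,0.004,-0.01]],[[0.055,-0.33,0.17],[-0.45,0.005,-0.012]],[[0.062,-0.375,0.2],[-0.51,0.005,-0.014]],[[0.07,-0.42,0.23],[-0.56,0.006,-0.016]],[[0.077,-0.46,0.255],[-0.611,0.006,-0.0175]],[[0.081,-0.491,0.27],[-0.611,0.006,-0.0175]],[[0.081,-0.491,0.27],[-0.611,0.006,-0.0175]]]}}

```text
time_s: 4.08
position: [0.394, 0.4396, 0.2101]
tcp_rot: [[0.939, 0.283, 0.196], [0.345, -0.768, -0.54], [-0.002, 0.575, -0.818]]
force: [-0.3, -1.1, -0.1]
opening: 0.994
```

```bash
python3 - <<'E'
from h import *
from rig import telemetry,eyes
s=telemetry.read_state();p0=s['position'];R0=np.array(s['tcp_rot']);print(s['time_s'],p0,s['joint_positions'])
T=eyes.capture("top");S=eyes.capture("scene")
m=np.zeros((600,800,3),np.uint8);m[:400,:400]=crop(T,190,225,100,100,4);m[:400,400:]=crop(S,350,265,100,100,4);cv2.imwrite("pics/m3.png",m[:400])
for back in (.2,.1,.05,0):
    p,R=tcp_at([.459,.263,0],-70,35,back);print(back,p,delta(p0,R0,p,R))
E
```

```text
4.075 [0.394  0.4396 0.2101] [ 51.8313  39.493   75.2981 -29.2856  86.1168 129.1493]
0.2 [0.3946 0.44   0.2122] (array([ 0.0007,  0.001 , -0.0017]), array([0.0013, 0.0004, 0.0038]))
0.1 [0.4142 0.3861 0.1303] (array([0.0008, 0.0009, 0.0983]), array([0.0013, 0.0004, 0.0038]))
0.05 [0.424  0.3591 0.0893] (array([0.0008, 0.0008, 0.1483]), array([0.0013, 0.0004, 0.0038]))
0 [0.4338 0.3322 0.0483] (array([0.0008, 0.0008, 0.1983]), array([0.0013, 0.0004, 0.0038]))
```

View pics/m3.png

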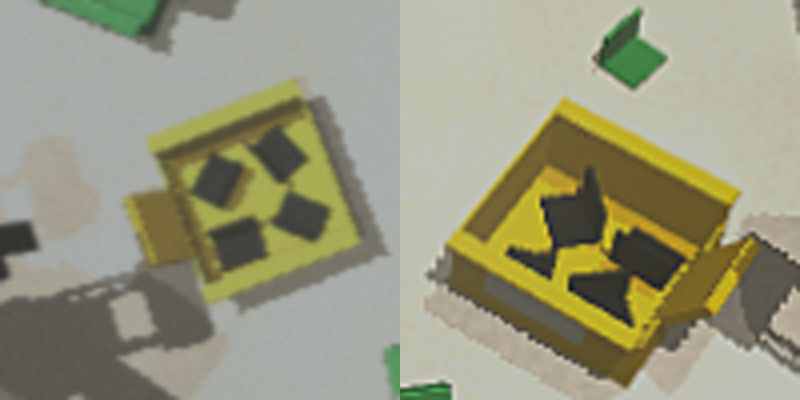

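The pictures show the tray undisturbed, with the lip facing the leaning fingers (lip tip at about (224,283) in the top view). I'll go straight down along the tool axis to the lip.

>>> {"method": "servo_tool", "body": {"targets": [[[0.001,0.001,0.03],[0,0,0.004]],[[0.001,0.001,0.065],[0,0,0.004]],[[0.001,0.001,0.1],[0,0,0.004]],[[0.001,0.001,0.135],[0,0,0.004]],[[0.001,0.001,0.16],[0,0,0.004]],[[0.001,0.001,0.18],[0,0,0.004]],[[0.001,0.001,0.195],[0,0,0.004]],[[0.001,0.001,0.198],[0,0,0.004]],[[0.001,0.001,0.198],[0,0,0.004]]]}}

```text
time_s: 5.3
position: [0.4357, 0.3311, 0.0516]
tcp_rot: [[0.941, 0.275, 0.197], [0.339, -0.772, -0.538], [0.004, 0.573, -0.819]]
force: [0.3, 0.2, 0.3]
opening: 0.999
```

```bash
python3 - <<'E'
from h import *
from rig import telemetry,eyes
s=telemetry.read_state();p0=s['position'];R0=np.array(s['tcp_rot']);print(s['time_s'],p0,s['joint_positions'],s['force'])
T=eyes.capture("top");S=eyes.capture("scene")
m=np.zeros((600,800,3),np.uint8);m[:400,:400]=crop(T,190,225,100,100,4);m[:400,400:]=crop(S,370,265,100,100,4);cv2.imwrite("pics/m4.png",m[:400])
p,R=tcp_at([.459,.263,0],-70,35,0);print(p,delta(p0,R0,p,R))
print(tri(T,(223.8,282.7),S,(433,333.2)), Rz(-70)@[-.094,0,.077]+[.459,.263,0])
E
```

```text
5.3 [0.4357 0.3311 0.0516] [ 42.5627  47.7427  90.3692 -36.733   62.3775 136.2429] [0.2816 0.2475 0.3293]
[0.4338 0.3322 0.0483] (array([-0.0014, -0.0032,  0.0017]), array([-0.0002, -0.001 , -0.0052]))
(array([0.4282, 0.3535, 0.0742]), np.float64(0.0037461701663372444)) [0.4269 0.3513 0.077 ]
```

View pics/m4.png

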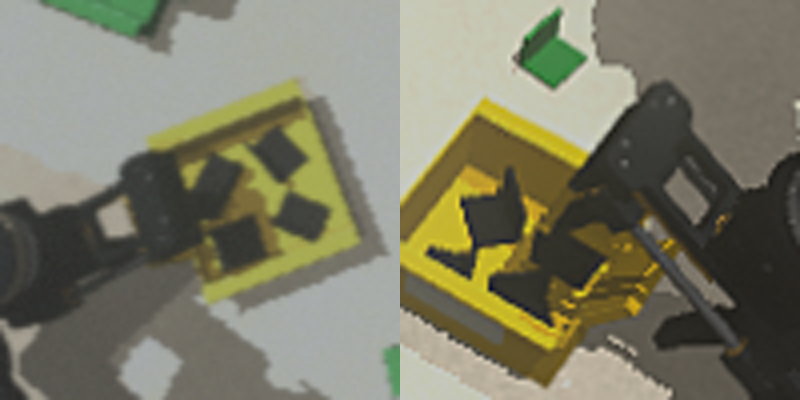

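>>> {"method": "servo_tool", "body": {"targets": [[[-0.001,-0.003,0.001],[0,0,-0.003]],[[-0.001,-0.003,0.001],[0,0,-0.003]],[[-0.001,-0.003,0.001],[0,0,-0.003]],[[-0.001,-0.003,0.001],[0,0,-0.003]],[[-0.001,-0.003,0.001],[0,0,-0.003]],[[-0.001,-0.003,0.001],[0,0,-0.003]],[[-0.001,-0.003,0.001],[0,0,-0.003]],[[-0.001,-0.003,0.001],[0,0,-0.003]]], "gripper": 0.0}}

```text
time_s: 6.4
position: [0.4338, 0.3324, 0.0484]
tcp_rot: [[0.94, 0.279, 0.197], [0.341, -0.77, -0.539], [0.001, 0.574, -0.819]]
force: [0.2, 0.1, -0.2]
opening: 0.172
```

```bash
python3 - <<'E'
from h import *
from rig import telemetry
s=telemetry.read_state();p0=s['position'];R0=np.array(s['tcp_rot']);print(s['time_s'],s['opening']*87,p0,R0,s['force'],s['moment'])
print("up 40mm:",R0.T@[0,0,.04])
E
```

```text
6.4 14.926565114015613 [0.4338 0.3324 0.0484] [[ 0.94    0.2789  0.1965]
 [ 0.3411 -0.7701 -0.539 ]
 [ 0.0011  0.5737 -0.8191]] [ 0.2079  0.135  -0.1549] [ 0.368   0.1523 -0.0489]
up 40mm: [ 0.      0.0229 -0.0328]
```

>>> {"method": "servo_tool", "body": {"targets": [[[0,0,0],[0,0,0]],[[0,0,0],[0,0,0]],[[0,0,0],[0,0,0]],[[0,0,0],[0,0,0]]]}}

```text
time_s: 6.9
position: [0.4336, 0.3324, 0.0482]
tcp_rot: [[0.94, 0.279, 0.196], [0.341, -0.77, -0.539], [0.001, 0.573, -0.819]]
force: [0.3, 0.1, -1.4]
opening: 0.112
```

Opening is 9.7 mm, which matches the 10 mm lip, so it is gripped. I'll lift 45 mm gently.

>>> {"method": "servo_tool", "body": {"targets": [[[0,0.001,-0.0015],[0,0,0]],[[0,0.004,-0.0055],[0,0,0]],[[0,0.008,-0.0115],[0,0,0]],[[0,0.013,-0.0185],[0,0,0]],[[0,0.018,-0.0255],[0,0,0]],[[0,0.022,-0.0315],[0,0,0]],[[0,0.025,-0.0355],[0,0,0]],[[0,0.026,-0.037],[0,0,0]],[[0,0.026,-0.037],[0,0,0]],[[0,0.026,-0.037],[0,0,0]],[[0,0.026,-0.037],[0,0,0]]]}}

```text
time_s: 8.28
position: [0.4336, 0.3322, 0.0934]
tcp_rot: [[0.94, 0.279, 0.196], [0.341, -0.77, -0.539], [0.001, 0.574, -0.819]]
force: [0.3, -0.1, -2.9]
opening: 0.111
```

```bash
python3 - <<'E'
from h import *
from rig import telemetry,eyes
import pickle
s=telemetry.read_state();p0=s['position'];R0=np.array(s['tcp_rot']);print(s['time_s'],s['opening']*87,p0,s['force'],s['joint_positions'])
T=eyes.capture("top");S=eyes.capture("scene");pickle.dump((S,T),open("c1.pkl","wb"))
m=np.zeros((600,800,3),np.uint8);m[:400,:400]=crop(T,190,225,100,100,4);m[:400,400:]=crop(S,350,260,100,100,4);cv2.imwrite("pics/m5.png",m[:400])
E
```

```text
8.275 9.6277149971922 [0.4336 0.3322 0.0934] [ 0.3206 -0.1431 -2.9324] [ 42.7755  43.9951  89.8685 -35.4019  65.9677 133.3476]
```

View pics/m5.png

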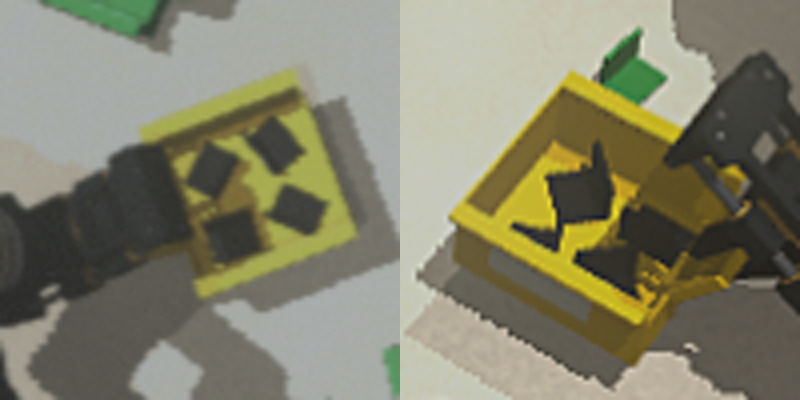

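```bash
cat > rack.py <<'E'
import numpy as np
RK=np.array([.5015,-.1415,0]);RY=-91.3
E
python3 - <<'E'
from h import *
import pickle
from rack import *
from rig import telemetry
S,T=pickle.load(open("c1.pkl","rb"))
for u,s in [((264.5,242.5),(363.75,314.5)),((278.75,283.75),(392.5,278)),((225.75,257.5),(411.25,340.5))]: print(tri(T,u,S,s))
B=np.array([[225.75,257.5],[264.5,242.5],[278.75,283.75],[240,299.5]])
P=np.array([plane(T,u,.105) for u in B]);A_,B_,C_,D_=P;print(P.mean(0),np.linalg.norm(np.roll(P,-1,0)-P,axis=1))
e=(B_-A_)+(C_-D_);w=(A_-D_)+(B_-C_);print(np.degrees(np.arctan2(e[1],e[0])),np.degrees(np.arctan2(w[1],w[0]))-90)
s=telemetry.read_state();p0=s['position'];R0=np.array(s['tcp_rot'])
# tray pose implied by the tool and the grasp
print("tray now",p0-tcp_at([0,0,0],-70,35)[0])
for x in (-.2,-.165,-.12):
    org=RK+Rz(RY)@[x,0,.0325]
    p,R=tcp_at(org,RY,35);print(x,org,p,delta(p0,R0,p,R))
E
```

```text
(array([0.5474, 0.2257, 0.0946]), np.float64(0.0051560204533731505))
(array([0.4169, 0.1789, 0.0998]), np.float64(0.0014653163625764634))
(array([0.5016, 0.3474, 0.0988]), np.float64(0.005236330193752931))
[0.4587 0.2613 0.105 ] [0.1296 0.1385 0.1285 0.14  ]
-69.38302455991203 -71.33106324958904
tray now [0.4588 0.2631 0.0451]
-0.2 [0.506  0.0584 0.0325] [0.5077 0.132  0.0808] (array([0.0013, 0.1676, 0.1328]), array([ 0.0001, -0.2134,  0.3034]))
-0.165 [0.5052 0.0235 0.0325] [0.5069 0.097  0.0808] (array([-0.0114,  0.1944,  0.1515]), array([ 0.0001, -0.2134,  0.3034]))
-0.12 [ 0.5042 -0.0215  0.0325] [0.5059 0.0521 0.0808] (array([-0.0277,  0.2287,  0.1756]), array([ 0.0001, -0.2134,  0.3034]))
```

>>> {"method": "servo_tool", "body": {"targets": [[[0,0.0034,0.0027],[0,-0.0043,0.0061]],[[0,0.0134,0.0106],[0,-0.0171,0.0243]],[[0,0.0286,0.0226],[0,-0.0363,0.0516]],[[0,0.047,0.0372],[0,-0.0598,0.085]],[[0,0.0672,0.0532],[0,-0.0854,0.1214]],[[0.001,0.0874,0.0692],[0,-0.111,0.1578]],[[0.001,0.1075,0.0851],[0,-0.1366,0.1942]],[[0.001,0.126,0.0998],[0,-0.16,0.2276]],[[0.001,0.1428,0.113],[0,-0.1814,0.2579]],[[0.001,0.1562,0.1237],[0,-0.1985,0.2822]],[[0.001,0.1646,0.1303],[0,-0.2091,0.2973]],[[0.001,0.168,0.133],[0,-0.2134,0.3034]]]}}

```text
time_s: 9.88
position: [0.5078, 0.1309, 0.081]
tcp_rot: [[1.0, -0.02, -0.014], [-0.024, -0.819, -0.573], [0.0, 0.573, -0.819]]
force: [0.4, -0.0, -1.6]
opening: 0.113
```

>>> {"method": "servo_tool", "body": {"targets": [[[0,0,0],[0,0,0]],[[0,0,0],[0,0,0]]]}}

```text
time_s: 10.12
position: [0.5074, 0.1322, 0.0811]
tcp_rot: [[1.0, -0.018, -0.012], [-0.022, -0.819, -0.573], [0.0, 0.573, -0.819]]
force: [0.0, 0.0, -2.2]
opening: 0.11
```

```bash
python3 - <<'E'
from h import *
from rack import *
from rig import telemetry,eyes
import pickle
s=telemetry.read_state();p0=s['position'];R0=np.array(s['tcp_rot']);print(s['time_s'],s['opening']*87,p0,s['force'],s['joint_positions'])
T=eyes.capture("top");S=eyes.capture("scene");pickle.dump((S,T),open("c2.pkl","wb"))
m=np.zeros((600,800,3),np.uint8);m[:456,:520]=crop(T,285,208,130,114,4);m[:600,520:]=crop(S,270,170,70,150,4);cv2.imwrite("pics/m6.png",m)
p,R=tcp_at(RK+Rz(RY)@[-.2,0,.0325],RY,35);print(p,delta(p0,R0,p,R))
E
```

```text
10.125 9.559018566597022 [0.5074 0.1322 0.0811] [ 0.0045  0.038  -2.1613] [ 20.2889  43.8608  93.9416 -37.064   62.2446 135.101 ]
[0.5077 0.132  0.0808] (array([0.0003, 0.    , 0.0003]), array([-0.0003, -0.0007,  0.0006]))
```

View pics/m6.png

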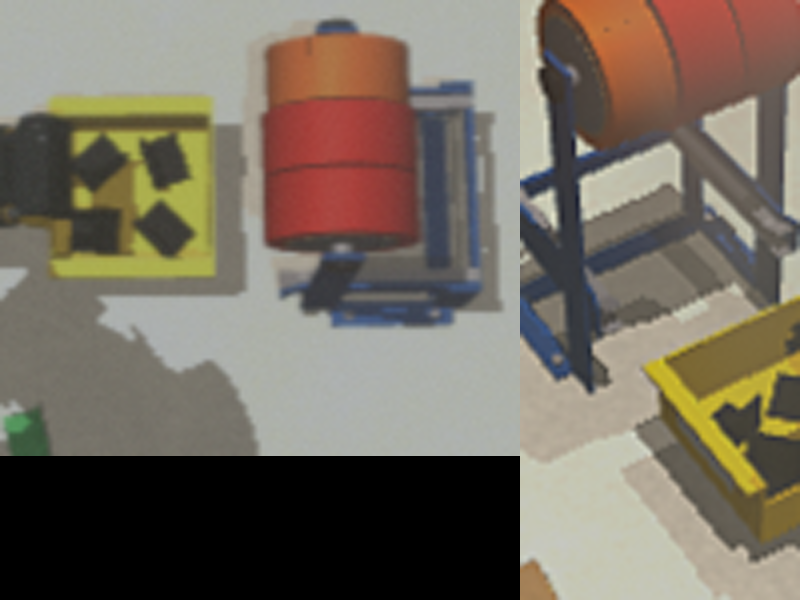

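The tray is held level in front of the mouth. It spans rows ~232.5-277.3 in the top image, with its rear edge at column ~338. I'll compare its centreline and yaw with the rack's at the same height in the same picture.

```bash
python3 - <<'E'
from h import *
from rack import *
import pickle
S,T=pickle.load(open("c2.pkl","rb"))
im=T['pixels'].astype(float)
yel=im[:,:,2]-im[:,:,0]   # R-B: yellow high, bench ~0
def cross(p,lv): # first subpixel rise through lv
    i=np.argmax(p>lv);return i-1+(lv-p[i-1])/(p[i]-p[i-1])
U=[];L=[]
for c in range(303,337,3):
    p=yel[222:292,c:c+3].mean(1);lv=35
    U.append((c+1,222+cross(p,lv)));L.append((c+1,291-cross(p[::-1],lv)))
E=[]
for r in range(236,274,4):
    p=yel[r:r+4,325:360].mean(0);E.append((359-cross(p[::-1],35),r+1.5))
w=lambda pts,z:np.array([plane(T,u,z)[:2] for u in pts])
z=.0925;u,l,e=w(U,z),w(L,z),w(E,z)
f=lambda q:np.degrees(np.arctan(np.polyfit(q[:,1],q[:,0],1)[0]))  # dx/dy
print("profile",yel[228:240,320].round(),"flange yaw off -90:",-f(u),-f(l),"rear edge",np.degrees(np.arctan(np.polyfit(e[:,0],e[:,1],1)[0])),"res",np.std(u[:,0]),np.std(l[:,0]))
print("tray mid x",(u[:,0].mean()+l[:,0].mean())/2,"at y",u[:,1].mean(),"width",u[:,0].mean()-l[:,0].mean(),"rear y",e.mean(0))
print("expected tray",RK+Rz(RY)@[-.2,0,.0325],"rear",RK+Rz(RY)@[-.135,0,.0325])
# rack strips in blue-red, subpixel centroid
b=im[:,:,0]-im[:,:,2]
def cen(p,o): q=np.clip(p-6,0,None);return o+(q*np.arange(len(q))).sum()/q.sum(),q.max()
lo=[(c+1,*cen(b[276:282,c:c+3].mean(1),276)) for c in range(355,404,3)]
up=[(c+1,*cen(b[226:233,c:c+3].mean(1),226)) for c in range(388,404,3)]
st=[(cen(b[r:r+3,399:407].mean(0),399)[0],r+1) for r in range(234,276,3)]
print("lower",[(a,round(v,2),round(m)) for a,v,m in lo]);print("upper",[(a,round(v,2),round(m)) for a,v,m in up])
q=w([(a,v) for a,v,m in lo if m>8],.098);print("lower yaw",-f(q),"at",q.mean(0),np.polyfit(q[:,1],q[:,0],1))
q2=w([(a,v) for a,v,m in up if m>20],.098);print("upper",q2.mean(0),-f(q2))
s=w(st,.098);print("stop",np.degrees(np.arctan(np.polyfit(s[:,0],s[:,1],1)[0])),s.mean(0))
E
```

```text
profile [ 4.  3.  5. 22. 76. 93. 94. 89. 65. 43. 35. 39.] flange yaw off -90: -1.3184680656173822 -0.4503777694499885 rear edge -28.736611180817043 res 0.0008360829942934462 0.0003494052223967076
tray mid x 0.507937957879213 at y 0.045969797707611164 width 0.14707839419755925 rear y [ 0.5011 -0.063 ]
expected tray [0.506  0.0584 0.0325] rear [ 0.5046 -0.0065  0.0325]
lower [(356, np.float64(280.38), 21), (359, np.float64(279.39), 25), (362, np.float64(279.04), 15), (365, np.float64(nan), 0), (368, np.float64(nan), 0), (371, np.float64(279.15), 10), (374, np.float64(279.02), 43), (377, np.float64(278.97), 26), (380, np.float64(278.82), 11), (383, np.float64(278.74), 10), (386, np.float64(278.84), 10), (389, np.float64(278.74), 9), (392, np.float64(279.06), 12), (395, np.float64(279.19), 21), (398, np.float64(279.43), 39), (401, np.float64(279.33), 44), (404, np.float64(279.07), 32)]
upper [(389, np.float64(230.14), 29), (392, np.float64(230.14), 29), (395, np.float64(229.8), 37), (398, np.float64(229.35), 40), (401, np.float64(229.2), 31), (404, np.float64(nan), 0)]
lower yaw -0.7775808219618615 at [ 0.4235 -0.1412] [0.0136 0.4254]
upper [ 0.5797 -0.1897] 3.809615144138169
stop -0.565193417725804 [ 0.4998 -0.2098]<stdin>:24: RuntimeWarning: invalid value encountered in scalar divide
```

```bash
cat > rack.py <<'E'
import numpy as np
RK=np.array([.500,-.1415,0]);RY=-90.9
E
cat > plan.py <<'E'
import sys
from h import *
from rack import *
from rig import telemetry
s=telemetry.read_state();p0=s['position'];R0=np.array(s['tcp_rot'])
print(s['time_s'],s['opening']*87,"F",s['force'],"M",s['moment'])
pn,Rn=tcp_at([0,0,0],RY,35);print("tray in rack (by tool):",Rz(RY).T@(p0-pn-RK),"rot err",Ro.from_matrix(Rn.T@R0).as_rotvec())
for a in sys.argv[1:]:
    x,z=map(float,a.split(','));p,R=tcp_at(RK+Rz(RY)@[x,0,z],RY,35);d=delta(p0,R0,p,R);print(a,d[0],d[1])
E
python3 plan.py -.165,.0325 -.14,.0325 -.1,.0325
```

```text
10.225 10.059858904911527 F [ 0.7904 -0.1758 -1.6225] M [ 0.8015 -0.0187 -0.0307]
tray in rack (by tool): [-0.2002  0.0031  0.0328] rot err [ 0.0002 -0.0032  0.005 ]
-.165,.0325 [-0.0029  0.0287  0.0204] [-0.0002  0.0032 -0.005 ]
-.14,.0325 [-0.0027  0.0492  0.0348] [-0.0002  0.0032 -0.005 ]
-.1,.0325 [-0.0025  0.082   0.0577] [-0.0002  0.0032 -0.005 ]
```

>>> {"method": "servo_tool", "body": {"targets": [[[-0.001,0.003,0.002],[0,0.001,-0.002]],[[-0.002,0.009,0.0065],[0,0.003,-0.005]],[[-0.003,0.016,0.0115],[0,0.003,-0.005]],[[-0.003,0.023,0.0165],[0,0.003,-0.005]],[[-0.003,0.029,0.0205],[0,0.003,-0.005]],[[-0.003,0.035,0.0248],[0,0.003,-0.005]],[[-0.003,0.041,0.029],[0,0.003,-0.005]],[[-0.003,0.045,0.0318],[0,0.003,-0.005]],[[-0.003,0.049,0.0347],[0,0.003,-0.005]],[[-0.003,0.049,0.0347],[0,0.003,-0.005]]]}}

```text
time_s: 11.48
position: [0.5032, 0.0713, 0.0807]
tcp_rot: [[1.0, -0.014, -0.01], [-0.017, -0.819, -0.573], [-0.0, 0.574, -0.819]]
force: [0.1, -0.0, -3.9]
opening: 0.114
```

```bash
python3 plan.py -.1,.0325; python3 - <<'E'
from h import *
from rig import eyes
T=eyes.capture("top");S=eyes.capture("scene")
m=np.zeros((600,800,3),np.uint8);m[:456,:480]=crop(T,295,208,120,114,4);m[:600,480:]=crop(S,270,180,80,150,4);cv2.imwrite("pics/m7.png",m)
E
```

```text
11.475 9.87972694181748 F [ 0.1094 -0.0225 -3.8908] M [ 0.8437  0.0267 -0.0283]
tray in rack (by tool): [-0.1393 -0.0002  0.0324] rot err [ 0.     -0.0012  0.0012]
-.1,.0325 [0.0002 0.0322 0.0224] [-0.      0.0012 -0.0012]
```

View pics/m7.png

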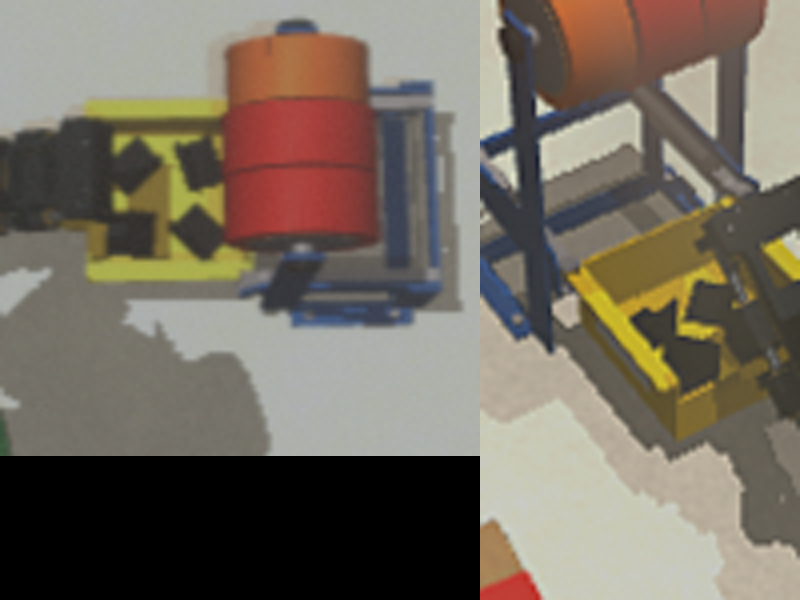

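>>> {"method": "servo_tool", "body": {"targets": [[[0,0.004,0.0028],[0,0,0]],[[0,0.009,0.0063],[0,0,0]],[[0,0.015,0.0105],[0,0,0]],[[0,0.021,0.0147],[0,0,0]],[[0,0.027,0.0189],[0,0,0]],[[0,0.032,0.0224],[0,0,0]],[[0,0.032,0.0224],[0,0,0]]]}}

```text
time_s: 12.45
position: [0.5025, 0.032, 0.0808]
tcp_rot: [[1.0, -0.014, -0.01], [-0.018, -0.819, -0.573], [-0.0, 0.574, -0.819]]
force: [-0.4, 0.9, -3.4]
opening: 0.108
```

```bash
python3 plan.py -.1,.0325 -.06,.0325 -.06,.031
```

```text
12.45 9.4249349968421 F [-0.3787  0.8737 -3.3673] M [0.8337 0.0489 0.0127]
tray in rack (by tool): [-0.1    -0.0002  0.0324] rot err [ 0.0001 -0.0015  0.0015]
-.1,.0325 [ 0.0002  0.     -0.0001] [-0.0001  0.0015 -0.0015]
-.06,.0325 [0.0003 0.0328 0.0229] [-0.0001  0.0015 -0.0015]
-.06,.031 [0.0003 0.0319 0.0241] [-0.0001  0.0015 -0.0015]
```

>>> {"method": "servo_tool", "body": {"targets": [[[0,0.004,0.0028],[0,0,0]],[[0,0.009,0.0063],[0,0,0]],[[0,0.015,0.0105],[0,0,0]],[[0,0.021,0.0147],[0,0,0]],[[0,0.027,0.0189],[0,0,0]],[[0,0.033,0.023],[0,0,0]],[[0,0.039,0.0272],[0,0,0]],[[0,0.045,0.0314],[0,0,0]],[[0,0.049,0.0343],[0,0,0]],[[0,0.049,0.0343],[0,0,0]]]}}

```text
time_s: 13.7
position: [0.5015, -0.0276, 0.0807]
tcp_rot: [[1.0, -0.014, -0.01], [-0.018, -0.819, -0.573], [-0.0, 0.573, -0.819]]
force: [0.5, 0.1, -2.7]
opening: 0.111
```

```bash
python3 plan.py -.02,.0325 -.01,.0315 0,.031 .005,.031;python3 - <<'E'
from h import *
from rig import eyes
T=eyes.capture("top");S=eyes.capture("scene")
m=np.zeros((600,800,3),np.uint8);m[:456,:480]=crop(T,295,208,120,114,4);m[:600,480:]=crop(S,270,180,80,150,4);cv2.imwrite("pics/m8.png",m)
E
```

```text
13.7 9.648992001970305 F [ 0.5329  0.0876 -2.7293] M [ 0.8131  0.0469 -0.0261]
tray in rack (by tool): [-0.0403 -0.0003  0.0324] rot err [ 0.0001 -0.0013  0.0014]
-.02,.0325 [0.0003 0.0167 0.0116] [-0.0001  0.0013 -0.0014]
-.01,.0315 [0.0003 0.0243 0.0181] [-0.0001  0.0013 -0.0014]
0,.031 [0.0004 0.0322 0.0243] [-0.0001  0.0013 -0.0014]
.005,.031 [0.0004 0.0363 0.0271] [-0.0001  0.0013 -0.0014]
```

View pics/m8.png

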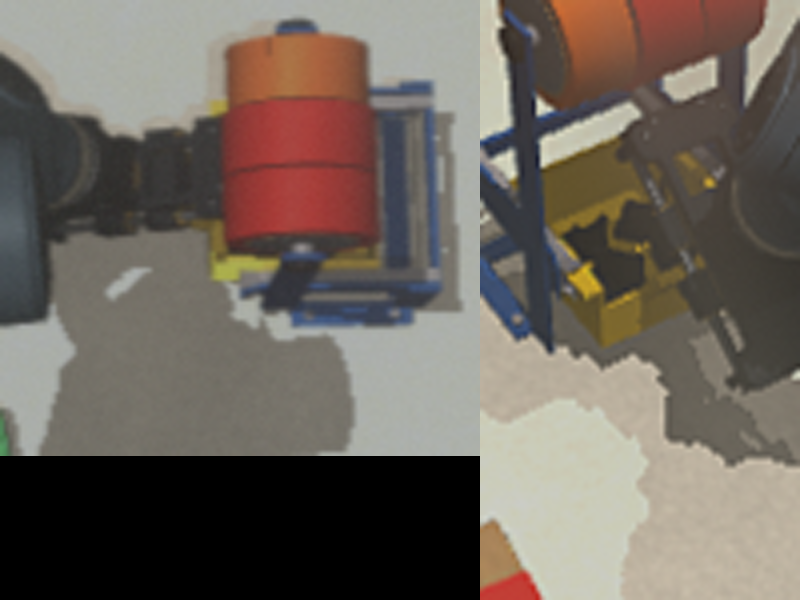

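Tray is inside both runners with no load on it, and the four protectors are in view (top crop rear edge ~(380,260)). I'll continue, lowering slightly and creeping at the end.

>>> {"method": "servo_tool", "body": {"targets": [[[0,0.004,0.0028],[0,0,0]],[[0,0.009,0.0064],[0,0,0]],[[0,0.014,0.01],[0,0,0]],[[0,0.019,0.0137],[0,0,0]],[[0,0.023,0.017],[0,0,0]],[[0,0.0245,0.0182],[0,0,0]],[[0,0.026,0.0194],[0,0,0]],[[0,0.0275,0.0206],[0,0,0]],[[0,0.0285,0.0214],[0,0,0]],[[0,0.0285,0.0214],[0,0,0]]]}}

```text
time_s: 15.05
position: [0.501, -0.0628, 0.0796]
tcp_rot: [[1.0, -0.014, -0.01], [-0.017, -0.819, -0.573], [-0.0, 0.573, -0.819]]
force: [-0.5, 0.1, -2.8]
opening: 0.112
```

```bash
python3 plan.py 0,.031 .005,.031
```

```text
15.05 9.716440106502967 F [-0.5328  0.147  -2.7748] M [0.8296 0.0087 0.0041]
tray in rack (by tool): [-0.0051 -0.0002  0.0312] rot err [ 0.0001 -0.0008  0.001 ]
0,.031 [0.0002 0.004  0.0031] [-0.0001  0.0008 -0.001 ]
.005,.031 [0.0002 0.0081 0.006 ] [-0.0001  0.0008 -0.001 ]
```

>>> {"method": "servo_tool", "body": {"targets": [[[0,0.0008,0.0006],[0,0,0]],[[0,0.0016,0.0012],[0,0,0]],[[0,0.0025,0.0018],[0,0,0]],[[0,0.0033,0.0023],[0,0,0]],[[0,0.0041,0.0029],[0,0,0]],[[0,0.0041,0.0029],[0,0,0]]]}}

```text
time_s: 15.8
position: [0.5009, -0.0679, 0.0795]
tcp_rot: [[1.0, -0.014, -0.01], [-0.017, -0.819, -0.573], [-0.0, 0.573, -0.819]]
force: [0.8, -0.3, -3.6]
opening: 0.114
```

No contact yet, so I'll creep on in small steps.

>>> {"method": "servo_tool", "body": {"targets": [[[0,0.0008,0.0006],[0,0,0]],[[0,0.0016,0.0012],[0,0,0]],[[0,0.0025,0.0018],[0,0,0]],[[0,0.0025,0.0018],[0,0,0]]]}}

```text
time_s: 16.3
position: [0.5008, -0.0684, 0.0789]
tcp_rot: [[1.0, -0.014, -0.008], [-0.016, -0.822, -0.57], [0.002, 0.57, -0.822]]
force: [-0.8, 12.5, 0.2]
opening: 0.111
```

>>> {"method": "servo_tool", "body": {"targets": [[[0,0.0008,0.0006],[0,0,0]],[[0,0.0016,0.0012],[0,0,0]],[[0,0.0016,0.0012],[0,0,0]]]}}

```text
time_s: 16.68
position: [0.5009, -0.0684, 0.0784]
tcp_rot: [[1.0, -0.014, -0.006], [-0.015, -0.824, -0.567], [0.003, 0.567, -0.824]]
force: [-2.4, 21.0, 1.6]
opening: 0.113
```

The stop is felt: 21 N, with the tool no longer advancing. I'll ease the push off, settle the tray about 1 mm and release.

>>> {"method": "servo_tool", "body": {"targets": [[[0,-0.001,-0.0003],[0,0,0]],[[0,-0.0022,-0.0006],[0,0,0]],[[0,-0.0026,-0.0004],[0,0,0]],[[0,-0.0026,-0.0004],[0,0,0]]]}}

```text
time_s: 17.18
position: [0.5009, -0.0684, 0.0781]
tcp_rot: [[1.0, -0.014, -0.008], [-0.016, -0.821, -0.571], [0.001, 0.571, -0.821]]
force: [-1.7, 11.5, 2.9]
opening: 0.117
```

```bash
python3 plan.py
```

```text
17.175 10.16851698311951 F [-1.6635 11.5362  2.9438] M [ 1.6101  0.309  -0.1705]
tray in rack (by tool): [ 0.0005 -0.0003  0.0298] rot err [0.0031 0.0011 0.0007]
```

>>> {"method": "servo_tool", "body": {"targets": [[[0,-0.001,-0.0008],[0,0,0]],[[0,-0.0015,-0.0012],[0,0,0]],[[0,-0.0015,-0.0012],[0,0,0]]]}}

```text
time_s: 17.55
position: [0.5009, -0.0684, 0.0783]
tcp_rot: [[1.0, -0.014, -0.01], [-0.017, -0.819, -0.573], [0.0, 0.573, -0.82]]
force: [-0.3, 4.6, -1.3]
opening: 0.115
```

>>> {"method": "servo_tool", "body": {"targets": [[[0,0,0],[0,0,0]],[[0,0,0],[0,0,0]],[[0,0,0],[0,0,0]],[[0,0,0],[0,0,0]],[[0,0,0],[0,0,0]],[[0,0,0],[0,0,0]],[[0,0,0],[0,0,0]],[[0,0,0],[0,0,0]],[[0,0,0],[0,0,0]],[[0,0,0],[0,0,0]]], "gripper": 0.087}}

```text
time_s: 18.8
position: [0.5009, -0.0686, 0.0784]
tcp_rot: [[1.0, -0.014, -0.01], [-0.017, -0.819, -0.573], [-0.0, 0.574, -0.819]]
force: [0.0, -0.2, -0.9]
opening: 0.991
```

Released, with the force near zero. For the retreat I'll first shift toward the tool's -y so the gripper body stays clear of the rolls, then back out.

>>> {"method": "servo_tool", "body": {"targets": [[[0,-0.008,0],[0,0,0]],[[0,-0.016,-0.001],[0,0,0]],[[0,-0.022,-0.006],[0,0,0]],[[0,-0.024,-0.014],[0,0,0]],[[0,-0.025,-0.024],[0,0,0]],[[0,-0.026,-0.036],[0,0,0]],[[0,-0.03,-0.05],[0,0,0]],[[0,-0.05,-0.068],[0,0,0]],[[0,-0.08,-0.09],[0,0,0]],[[0,-0.11,-0.11],[0,0,0]],[[0,-0.14,-0.13],[0,0,0]],[[0,-0.14,-0.13],[0,0,0]]]}}

```text
time_s: 20.3
position: [0.5047, 0.1235, 0.1051]
tcp_rot: [[1.0, -0.012, -0.006], [-0.013, -0.82, -0.572], [0.002, 0.572, -0.82]]
force: [0.7, -1.3, 0.6]
opening: 0.999
```

```bash
python3 - <<'E'
from h import *
from rig import eyes,telemetry
s=telemetry.read_state();print(s['time_s'],s['position'],s['force'])
T=eyes.capture("top");S=eyes.capture("scene")
m=np.zeros((600,800,3),np.uint8);m[:456,:400]=crop(T,315,208,100,114,4);m[:600,400:]=crop(S,250,160,100,150,4);cv2.imwrite("pics/m9.png",m)
E
```

```text
20.3 [0.5047 0.1235 0.1051] [ 0.6966 -1.3286  0.5814]
```

View pics/m9.png

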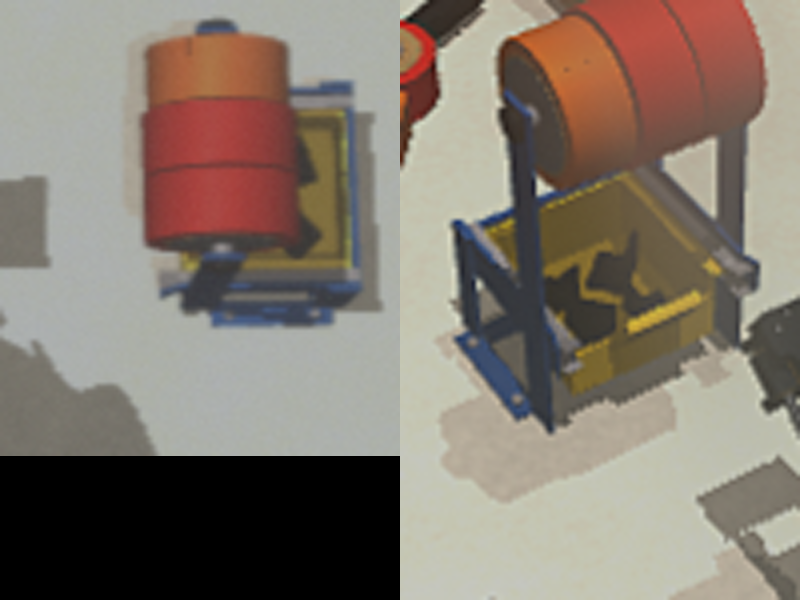

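The tray's rear edge meets the blue stop bar along its full width (top crop column ~347). The flanges are in both runners, the protectors are inside, and the gripper is about 60 mm clear of the tray at the right. I'll let the arm settle, then hand in.

>>> {"method": "servo_tool", "body": {"targets": [[[0,0,0],[0,0,0]],[[0,0,0],[0,0,0]],[[0,0,0],[0,0,0]],[[0,0,0],[0,0,0]]]}}

```text
time_s: 20.9
position: [0.5041, 0.1202, 0.1046]
tcp_rot: [[1.0, -0.014, -0.01], [-0.018, -0.819, -0.573], [-0.0, 0.574, -0.819]]
force: [-0.9, -0.4, 0.8]
opening: 0.999
```

```bash
python3 - <<'E'
from rig import order,telemetry
print(order.hand_in()); s=telemetry.read_state();print(s['time_s'],s['force'])
E
```

```text
the job is handed in; nothing more can be done
None
the job is handed in; nothing more can be done
```

The yellow tray is back in the tape stand, fully home against the rear stop and released. I handed the job in at about 21 s of the 51 s allowed; the hand-in gives no verdict.

I gripped the tray by its lip with the tool leaning 35°, lifted it level, slid its flanges into both runners and pushed until the stop resisted at 21 N. I then eased the push to about 5 N and opened the gripper. I backed out below the tape rolls.

**Last checks:**
- **Seat:** just before release, the tool position put the tray at about (0.5, -0.3, 29.8) mm in the stand's frame, where home is (0, 0, 30). The final picture shows its rear edge against the stop and its flanges in both runners.
- **Protectors:** those visible in the final picture are in the tray. The rolls hide part of it from above; all four were seen inside after the lift and in the last picture before the tray was pushed home.
- **Clear of everything:** the arm stood still with only sensor-noise force readings before hand-in.
- **Tape gun, loose rolls and carton:** the arm stayed clear of them, but I did not measure their positions again at the end.

**Disagreements along the way:**
- **Stand angle:** the stop and the side frames gave yaws about 0.2–1.5° apart, and I used -90.9°.
- **Tray position:** the camera put the held tray about 2 mm to one side of where the tool did. I followed the camera, and the tray entered the runners with less than about 1 N of resistance along the slide.

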